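# Comb the gearbox shafts into the grooved tray

### The job

Take the rake from its rest and draw it across the blue tray, head along the grooves and tines resting lightly on the ridge tops, until all three steel shafts have dropped parallel into the grooves. Press gently: neither tray nor rest may take a hard push, and the shafts may be moved only with the rake, never with the gripper. Then set the rake gently back upright in the forks of its rest and let go, leaving the other parts where they are.

Things in the scene. Friction and masses are not known exactly. Their poses are not given: they have to be found in the camera images.
- tray: fixed blue tray, 252 x 142 mm (x, y); it stands level on screwed rubber feet, 2 to 10 mm off the table. Origin: centre of its underside. Wall tops at z = 26. Inside (240 x 130 mm), grooves 14 mm wide (the outermost 17) run along its y, between eleven round-topped ridges 6 mm thick at x = -100, -80 .. 100 mm. Groove floors z = 6, ridge tops z = 17: a seated shaft lies 1 mm below the tops. Shafts start between x = -92 and +78 mm.
- rake_grip (a point): centre of the rake's upright wooden handle, a block 16 x 40 x 70 mm (x, y, z): grasp it from above across the 16 mm. z up, y along the head. The aluminium head bar, 14 x 168 x 12 mm, lies along y with its top 40 and underside 52 mm below this point; the tine feet are 86 mm below. Loose, about 0.25 kg; it starts standing in the rest. Either way round is alike.
- rake_feet (a point): middle of the rake's tine row at foot level, 86 mm straight below rake_grip, same axes. Five flat rigid tines, each 24 mm long in x, 6 mm wide in y, feet level with round edges, at y = -48, -24, 0, 24, 48 mm. With the head along the grooves they always stand on at least one ridge. Meant for a few newtons, never over 20 N.
- rest: fixed stand for the rake: dark base plate 70 x 190 mm, two red forked posts at y = +-74 mm, 16 mm thick in y; origin under its centre, on the table. The head bar lies along the rest's y on the fork bottoms, 46 mm above the table, between prongs 26 mm apart and 14 mm high. Seated so, the tine feet hang 12 mm and rake_grip lies 98 mm above the table.
- shaft1: loose bright steel gearbox shaft, 10 mm diameter, 100 mm long, about 60 g; one of three alike, origin at its centre, y along its axis. At the start it lies askew across the ridges, about 0.45 to 0.65 rad off the grooves.
- shaft2: loose bright steel gearbox shaft, 10 mm diameter, 100 mm long, about 60 g; one of three alike, origin at its centre, y along its axis. At the start it lies askew across the ridges, about 0.45 to 0.65 rad off the grooves.
- shaft3: loose bright steel gearbox shaft, 10 mm diameter, 100 mm long, about 60 g; one of three alike, origin at its centre, y along its axis. At the start it lies askew across the ridges, about 0.45 to 0.65 rad off the grooves.
- gear_large: bystander, loose: large dark steel gear wheel, 92 mm across, 26 mm high; origin at the centre of its underside. Leave it alone.
- gear_small: bystander, loose: small dark steel gear wheel, 64 mm across, 24 mm high, lying near the rake's rest; origin at the centre of its underside. Leave it alone.
- bearing: bystander, loose: steel bearing sleeve, 52 mm across, 22 mm high, lying near the rake's rest; origin at the centre of its underside. Leave it alone.
- bearing_race: bystander, loose: steel bearing race, 68 mm across, 24 mm high; origin at the centre of its underside. Leave it alone.
- piston: bystander, loose: aluminium piston standing on its skirt, 72 mm across, 53 mm high; origin at the centre of its underside. Leave it alone.
- piston_ring: bystander, loose: thin dark piston ring, 90 mm across, 5 mm high; origin at the centre of its underside. Leave it alone.
- jar: bystander, loose: amber glass jar with a black cap, 64 mm across, 85 mm high; origin at the centre of its underside. Leave it alone.
Mind the look-alikes: they are no part of the job. There is more than one size of the part that bears rake_grip; the job needs the middle-sized.

How it is judged:
On the way, in this order (a step that is already met when the one before it is completed fails the run):
1. the rake is lifted clear of its rest (z of rake_feet in the frame of rest above 0.035 m and contact force between rake and rest below 0.05 N), for 0.1 s.
2. the rake slides with its tines resting on the ridges of the tray, head along the grooves, for a moment (contact force between rake and tray above 0.3 N and linear speed of rake above 0.006 m/s and z of rake_feet in the frame of tray between 0.014 and 0.02 m and angle between the y axis of rake_feet and the y axis of tray, either way round below 0.15 rad), for 0.3 s.
3. all three shafts lie down in the grooves (z of shaft1 in the frame of tray between 0 and 0.013 m and angle between the y axis of each of shaft1, shaft2, shaft3 and the y axis of tray, either way round below 0.09 rad and x of shaft1 in the frame of tray between -0.12 and 0.12 m and y of shaft1 in the frame of tray between -0.03 and 0.03 m and z of shaft2 in the frame of tray between 0 and 0.013 m and x of shaft2 in the frame of tray between -0.12 and 0.12 m and y of shaft2 in the frame of tray between -0.03 and 0.03 m and z of shaft3 in the frame of tray between 0 and 0.013 m and x of shaft3 in the frame of tray between -0.12 and 0.12 m and y of shaft3 in the frame of tray between -0.03 and 0.03 m), for 0.2 s.
At the end, for the whole second after the job is handed in: All three shafts lie in the tray's grooves (centres under 13 mm over its underside, within 0.09 rad of the grooves, within 30 mm of its middle along them). The rake is back in its rest's forks: down within 3.5 mm, centred within 20 mm, turned under 0.12 rad, tilted under 0.1 rad. All still (all of step 3 and z of rake_feet in the frame of rest between 0.008 and 0.0155 m and horizontal distance between rake_feet and rest below 0.02 m and angle between the y axis of rake_feet and the y axis of rest, either way round below 0.12 rad and angle between rake_feet's own z axis and vertical below 0.1 rad and linear speed of each of shaft1, shaft2, shaft3, rake below 0.02 m/s); the robot touches nothing.
It fails at once if the rake pushes on the tray with more than 20 N (contact force between rake and tray above 20 N).
It fails at once if the rake is dropped or pushed on its rest with more than 45 N (contact force between rake and rest above 45 N).
It fails at once if the robot itself touches a shaft (contact force between any of the fingers, the arm and shaft1 above 0.3 N or contact force between any of the fingers, the arm and shaft2 above 0.3 N or contact force between any of the fingers, the arm and shaft3 above 0.3 N).
It fails at once if a bystander is moved by more than 20 mm (distance of any of gear_large, gear_small, bearing, bearing_race, piston, piston_ring, jar from where it was at the start of the episode above 0.02 m).
It also fails if it takes over 67 s, if anything falls off the work surface, if the arm or the gripper's body presses on something with over 40 N, if the wrist force passes 120 N, or if a joint passes its speed limit or range.

### The arm

A 6-joint arm with a two-finger parallel gripper is mounted at the origin on the work surface. World frame = base frame: x ahead of the robot, y to its left, z up, the work surface at z = 0. Lengths are in m, angles in rad, forces in N, time in s.
With the tool pointing down it reaches from about 0.4 to 0.925 m from the base axis. Payload 12.5 kg.
Tool frame: the origin (TCP) lies midway between the tips of the shut fingers; the grasp point (between the pads) lies 19 mm behind it; z points along the fingers, x is the direction in which the jaws open and shut, and the axes are right-handed (so a half turn about z gives the same grasp; the last joint's range is limited). The gripper opens to 95 mm and grips with 3 to 60 N. Pads are 20 mm wide; open, the fingers measure 119 mm over their backs; the gripper's body (75 mm by 180 mm) begins 59 mm behind the grasp point.
Start: joints at [-1.436, 0.491, 1.559, -0, 1.092, -0.106], TCP at [0.149, -0.607, 0.215] pointing down, gripper open.
Joint ranges: [-3.1, 3.1], [-0.84, 2.19], [0.05, 2.79], [-1.13, 4.28], [0.06, 2.93], [-2.69, 2.69]. Speed limits (rad/s): [2.22, 2.22, 2.79, 3.14, 3.14, 3.14].

### API

Orientations are given as a unit quaternion [w, x, y, z].
In Python, from station import env gives the robot as it stands.
- The arm moves only by the tool carry_out, never from a script. Its argument "deltas" is one flat list of numbers, 5 for each row, row after row: the shift along the tool's x, y, z in mm, then the turn about the tool's z in rad, then the closure, from -1 (fully open) to 1 (shut), so that 0 is half open. A call has 1 to 12 rows; each row shifts and turns the commanded pose from where the row before left it, along the tool's axes as they then stand; what a row does not reach is not made up. A row lasts 1/8 s, in which the tool goes at most 62.5 mm and 10.7 degrees, less where a joint would pass 70% of its speed; a pose out of reach is approached as far as the arm can. A call is refused whole if a number of a shift passes 62.5 or a number of a turn 0.188, either way. A call with a gripper value outside its range is refused whole. The fingers move at their own pace and stop on an object; "force" is the grip in N (left out, the last holds). Time passes only in rows, so rows that do not move let the fingers close. It gives the time, the measured TCP pose, the force and the opening at its end, in the units of the state.
- env.observe(): the state, without advancing time (a new reading comes with each control period).
- env.grab_frame(name): name is "scene" or "top" or "wrist"; returns a dict with "pixels" (420x560x3 uint8, red, green, blue), "camera_matrix" (3x3 intrinsics, pixels), "R" (3x3) and "t" (3): a world point X has camera coordinates R X + t. Camera axes: x right, y down, z forward; pixel columns grow to the right and rows downward; lengths in m; the calibration is good to about 2 mm. A picture is of the moment at which its call begins. There is no depth.
- env.job_done(): hands the job in, once; it reports no verdict.
The state is a dict: "clock": time; "joints": joint angles; "joint_vel": joint speeds; "joint_efforts": joint torques, N m; "tool_pos": TCP position; "tcp_rot": TCP orientation; "ft_force": force on the tool from outside, world axes, zero at the start; "torque": the same for the moment, N m; "opening": opening from 0.0 (shut) to 1.0 (fully open).
Only numpy, scipy, OpenCV 4.12 (cv2) and the standard library are available. Lean on these libraries where they do the work, as an engineer would, in place of code of your own. Each camera call takes 0.05 s, during which the arm holds its last target. There are 200 camera calls.

## Working session

There is one attempt and no reset: what is moved stays moved. The work goes in short steps, Python scripts to look and compute and a tool call to move; the robot and the scene stay as the last step left them, time stands still between calls to the robot, and variables do not carry over. Pictures are saved under pics/ and viewed, about 8 in all and at most 12, crops included, and the job is handed in when it is done.

Besides the shell and the picture viewer there is one more tool, called as name(argument=value, ...), one argument or row to a line, values as JSON. carry_out: Moves the arm, as the interface text tells. Its arguments: {"type":"object","properties":{"deltas":{"type":"array"},"force":{"type":"number"}},"required":["deltas"]}

```bash
mkdir -p pics; cat > h.py <<'E'
import numpy as np, cv2
from station import env
def grab(n,save=None):
    f=env.grab_frame(n)
    if save: cv2.imwrite('pics/'+save,f['pixels'][:,:,::-1])
    return f
def ray(f,uv,z):
    K,R,t=map(np.array,(f['camera_matrix'],f['R'],f['t']))
    d=R.T@np.linalg.inv(K)@np.array([uv[0],uv[1],1.]); c=-R.T@t
    return c+d*(z-c[2])/d[2]
def proj(f,X):
    p=np.array(f['camera_matrix'])@(np.array(f['R'])@np.array(X)+np.array(f['t'])); return p[:2]/p[2]
E
python3 - <<'E'
from h import *
import pickle
fs={n:grab(n,n+'0.png') for n in('scene','top')}
pickle.dump(fs,open('f0.pkl','wb'))
for n,f in fs.items():
    print(n,-np.array(f['R']).T@np.array(f['t']))
print(env.observe())
E
```

```text
scene [ 1.10711413 -0.67458031  0.73251232]
top [ 0.30621905 -0.01224042  1.28599735]
{'clock': 0.1, 'joints': array([-1.43559409e+00,  4.91495253e-01,  1.55944366e+00, -1.73632569e-05,
        1.09172788e+00, -1.05607747e-01]), 'joint_vel': array([ 0.00025979, -0.00320445, -0.00274318, -0.00223295, -0.00128208,
        0.00062994]), 'joint_efforts': array([ 3.84966843e-03, -6.13622332e+01, -2.58607131e+01,  6.94256206e-02,
        4.69965313e-02, -6.05670198e-05]), 'tool_pos': array([ 0.14903517, -0.60671308,  0.2141037 ]), 'tcp_rot': array([-3.68578444e-04,  7.86923356e-01, -6.17050519e-01, -3.90708279e-04]), 'ft_force': array([-0.0739391 , -0.57486839, -0.79490499]), 'torque': array([0.0300326 , 0.05504839, 0.0265668 ]), 'opening': 1.0003453619277325}
```

View pics/top0.png

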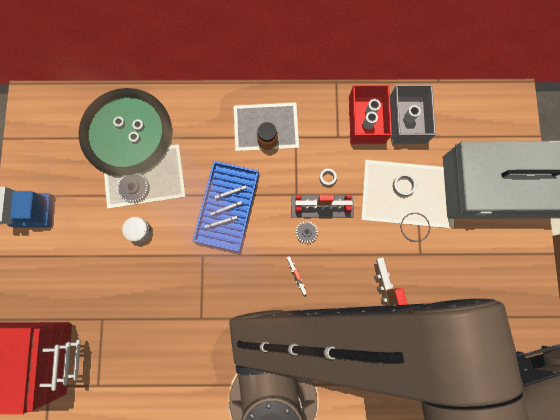

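View pics/scene0.png

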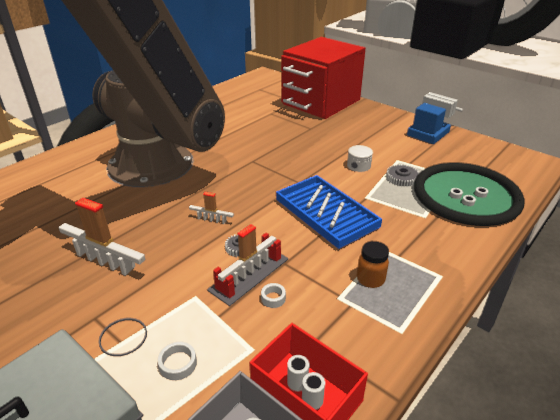

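The top view shows the tray at about (227,207), with its long side tilted and three shafts on it. The rake in its rest is at about (323,206), with the gear at (307,232) and the bearing at (328,177). The scene view shows the same rake at about (248,255); the other two rakes are lying free of any rest.

```bash
cat > m.py <<'E'
from h import *
import pickle
fs=pickle.load(open('f0.pkl','rb'))
def blob(f,mask,box):
    m=np.zeros(mask.shape,np.uint8); x0,y0,x1,y1=box; m[y0:y1,x0:x1]=mask[y0:y1,x0:x1]*255
    return m
for n,box in(('top',(185,150,270,260)),('scene',(265,165,390,250))):
    f=fs[n]; hsv=cv2.cvtColor(f['pixels'],cv2.COLOR_RGB2HSV)
    m=blob(f,(hsv[...,0]>100)&(hsv[...,0]<130)&(hsv[...,1]>120),box)
    m=cv2.morphologyEx(m,cv2.MORPH_CLOSE,np.ones((7,7)))
    c=max(cv2.findContours(m,0,2)[0],key=cv2.contourArea)
    hull=cv2.convexHull(c)
    for z in(.028,.032,.036):
        P=np.array([ray(f,p[0],z)[:2] for p in hull],np.float32)
        r=cv2.minAreaRect(P*1000); print(n,'tray z',z,r)
f=fs['top'];hsv=cv2.cvtColor(f['pixels'],cv2.COLOR_RGB2HSV)
# red posts
m=blob(f,((hsv[...,0]<8)|(hsv[...,0]>172))&(hsv[...,1]>170)&(hsv[...,2]>60),(285,185,365,225))
for c in cv2.findContours(m,0,2)[0]:
    if cv2.contourArea(c)>5:
        x,y,w,h=cv2.boundingRect(c); print('red',x,y,w,h,cv2.contourArea(c),ray(f,(x+w/2-.5,y+h/2-.5),.06)[:2])
# shafts
m=blob(f,(hsv[...,1]<70)&(hsv[...,2]>130),(200,175,255,235))
for c in cv2.findContours(m,0,2)[0]:
    if cv2.contourArea(c)>8:
        (u,v),s,a=cv2.minAreaRect(c); vx,vy=cv2.fitLine(c,2,0,.01,.01).ravel()[:2]
        A=ray(f,(u,v),.026);B=ray(f,(u+20*vx,v+20*vy),.026)-A
        print('shaft',u,v,s,A[:2],np.degrees(np.arctan2(B[1],B[0])))
o=[]
for n,(x0,y0,x1,y1) in(('top',(175,150,375,260)),('scene',(180,160,400,310))):
    im=fs[n]['pixels'][y0:y1,x0:x1,::-1]; k=800/im.shape[1]
    cv2.imwrite(f'pics/{n}_crop.png',cv2.resize(im,None,fx=k,fy=k,interpolation=cv2.INTER_CUBIC)[:600])
E
python3 m.py
```

```text
top tray z 0.028 ((585.4898681640625, 131.7994384765625), (141.98095703125, 192.55345153808594), 76.86908721923828)
top tray z 0.032 ((584.601806640625, 131.34141540527344), (141.5294647216797, 191.94126892089844), 76.86912536621094)
top tray z 0.036 ((583.7138671875, 130.88339233398438), (141.0780029296875, 191.32896423339844), 76.86909484863281)
scene tray z 0.028 ((564.4129028320312, 130.59310913085938), (160.95571899414062, 272.5946960449219), 77.17117309570312)
scene tray z 0.032 ((567.4942016601562, 126.02162170410156), (160.0418243408203, 271.04693603515625), 77.17111206054688)
scene tray z 0.036 ((570.5753784179688, 121.4500732421875), (159.1280059814453, 269.4992980957031), 77.17115783691406)
red 344 206 8 7 24.0 [ 0.5382117  -0.22021694]
red 296 206 6 7 20.0 [ 0.53877125 -0.07721116]
red 345 195 7 4 13.5 [ 0.57551402 -0.22288186]
red 296 195 5 5 14.5 [ 0.57457968 -0.07619838]
shaft 218.59027099609375 223.46641540527344 (9.184391021728516, 38.22606658935547) [0.50228163 0.15968882] -74.79826356841669
shaft 221.19332885742188 208.0026092529297 (10.051413536071777, 42.000553131103516) [0.54917121 0.15277877] -75.01008379688584
shaft 226.18814086914062 192.7338104248047 (5.638120651245117, 40.28648376464844) [0.59602071 0.13855687] -73.9912251528344
```

View pics/top_crop.png

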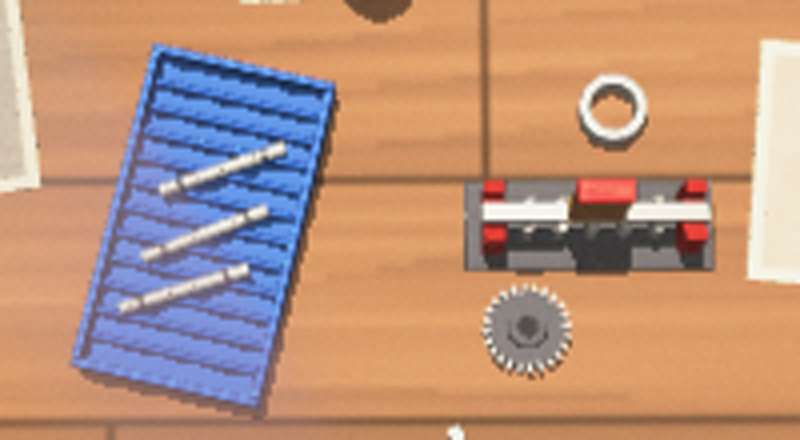

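The crop shows the tray's corners at crop pixels (155,45), (335,85), (262,410) and (73,365). The grooves run at about 77° in the world, and the shafts are about 0.5 rad off them. The rest's yaw is about 0. I'll turn the tool and go above the rest.

carry_out(
  deltas=[0,0,-5,-0.166,-1,0,0,-5,-0.166,-1,0,0,-5,-0.166,-1,0,0,-5,-0.166,-1,0,0,-5,-0.166,-1,0,0,-5,-0.166,-1,0,0,-5,-0.166,-1,0,0,-5,-0.166,-1,34,-38,0,0,-1,34,-38,0,0,-1,34,-38,0,0,-1,34,-38,0,0,-1],
)

```text
clock: 1.6
tool_pos: [0.2862, -0.4538, 0.2544]
tcp_rot: [-0.0, 1.0, -0.001, -0.0]
ft_force: [-0.1, -0.1, 1.2]
opening: 0.997
```

carry_out(
  deltas=[34,-38,0,0,-1,34,-38,0,0,-1,34,-38,0,0,-1,34,-38,0,0,-1,34,-38,0,0,-1,34,-38,0,0,-1,34,-38,0,0,-1,34,-38,0,0,-1,0,0,0,0,-1,0,0,0,0,-1],
)

```text
clock: 2.85
tool_pos: [0.5576, -0.1519, 0.2543]
tcp_rot: [-0.0, 1.0, -0.001, -0.0]
ft_force: [0.2, -0.1, -0.2]
opening: 0.997
```

```bash
python3 - <<'E'
from h import *
import pickle
f=grab('wrist','w1.png'); pickle.dump(f,open('w1.pkl','wb'))
f2=grab('top','top1.png')
print(env.observe()['tool_pos'],env.observe()['tcp_rot'],-np.array(f['R']).T@f['t'])
t=pickle.load(open('f0.pkl','rb'))['top']
c=[ray(t,(175+u/4-.4,150+v/4-.4),.031)[:2] for u,v in((155,45),(335,85),(262,410),(73,365))]
print(c,np.mean(c,0),[np.linalg.norm(c[i]-c[i-1]) for i in range(4)])
E
```

```text
[ 0.55733798 -0.15263228  0.25458465] [ 5.55303440e-05  9.99998753e-01 -1.56887002e-03 -1.70865421e-04] [ 0.55754601 -0.07511844  0.42463771]
[array([0.69447116, 0.17862816]), array([0.66249077, 0.04153538]), array([0.41622285, 0.09428196]), array([0.44996378, 0.23385933])] [0.55578714 0.13707621] [np.float64(0.250667790629741), np.float64(0.14077348721096555), np.float64(0.25185331009334816), np.float64(0.1435976720308303)]
```

View pics/w1.png

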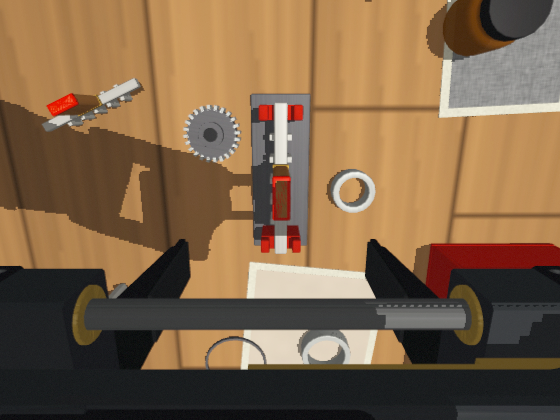

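The wrist view shows the handle's red cap at about (282,198), with the bar running vertically from about (281,103) to (281,250). I'll measure both.

```bash
python3 - <<'E'
from h import *
import pickle
f=pickle.load(open('w1.pkl','rb'));hsv=cv2.cvtColor(f['pixels'],cv2.COLOR_RGB2HSV)
m=(((hsv[...,0]<8)|(hsv[...,0]>172))&(hsv[...,1]>170)&(hsv[...,2]>50)).astype(np.uint8)
for c in cv2.findContours(m[:260,240:320].copy(),0,2,offset=(240,0))[0]:
    if cv2.contourArea(c)>20:
        (u,v),s,a=cv2.minAreaRect(c);print(cv2.boundingRect(c),cv2.minAreaRect(c),ray(f,(u,v),.06)[:2],ray(f,(u,v),.133)[:2])
b=((hsv[...,1]<60)&(hsv[...,2]>150)).astype(np.uint8)
for v in range(100,256,10):
    x=np.where(b[v,262:300])[0]+262
    if len(x): print(v,x.min(),x.max(),ray(f,((x.min()+x.max())/2,v),.058)[:2])
E
```

```text
(287, 226, 14, 27) ((293.5, 239.0), (26.0, 13.0), 90.0) [ 0.57585396 -0.21707563] [ 0.57218873 -0.18865598]
(261, 226, 13, 27) ((267.0, 239.0), (26.0, 12.0), 90.0) [ 0.54573775 -0.21697578] [ 0.54810175 -0.18857612]
(272, 176, 19, 44) ((281.0, 197.5), (43.0, 18.0), 90.0) [ 0.56164765 -0.16836801] [ 0.56082651 -0.14969956]
(288, 105, 15, 15) ((295.0, 112.0), (14.0, 14.0), 90.0) [ 0.57599433 -0.07801531] [ 0.572301   -0.07743536]
(259, 105, 14, 16) ((265.5, 112.5), (15.0, 13.0), 90.0) [ 0.54575888 -0.07841918] [ 0.54811865 -0.07775837]
110 274 286 [ 0.56064141 -0.07600293]
120 275 286 [ 0.56115178 -0.08597773]
130 275 287 [ 0.56167016 -0.09610919]
140 272 291 [ 0.56219675 -0.10640102]
150 275 286 [ 0.56113937 -0.11685219]
160 270 291 [ 0.5611351  -0.12747467]
240 275 286 [ 0.5610983  -0.21902703]
250 275 286 [ 0.56109334 -0.23136384]
```

carry_out(
  deltas=[3.5,-2.5,0,0,-1,0,0,50,0,-1,0,0,50,0,-1,0,0,50,0,-1,0,0,22,0,-1,0,0,0,0,-1,0,0,0,0,1,0,0,0,0,1,0,0,0,0,1,0,0,0,0,1,0,0,0,0,1,0,0,0,0,1],
  force=40,
)

```text
clock: 4.45
tool_pos: [0.5615, -0.1493, 0.0827]
tcp_rot: [0.0, 1.0, -0.001, 0.0]
ft_force: [0.2, -1.2, 0.1]
opening: 0.422
```

carry_out(
  deltas=[0,0,0,0,1,0,0,0,0,1,0,0,0,0,1,0,0,0,0,1,0,0,0,0,1],
)

```text
clock: 5.08
tool_pos: [0.5614, -0.1493, 0.0825]
tcp_rot: [-0.0, 1.0, -0.001, -0.0]
ft_force: [-0.1, -0.1, -3.0]
opening: 0.165
```

carry_out(
  deltas=[0,0,-5,0,1,0,0,-20,0,1,0,0,-35,0,1,0,0,-30,0,1,8,-22,0,0,1,17,-48,0,0,1,17,-48,0,0,1,17,-48,0,0,1,17,-48,0,0,1,12,-34,0,0,1,4,-16,0,0.11,1,0,0,0,0.111,1],
)

```text
clock: 6.58
tool_pos: [0.6539, 0.116, 0.1725]
tcp_rot: [0.0, 0.994, -0.112, -0.0]
ft_force: [0.3, 0.7, -2.4]
opening: 0.166
```

carry_out(
  deltas=[0,0,0,0,1,0,0,0,0,1,0,0,0,0,1,0,0,0,0,1],
)

```text
clock: 7.08
tool_pos: [0.654, 0.1143, 0.1727]
tcp_rot: [0.0, 0.994, -0.111, 0.0]
ft_force: [0.7, 0.1, -4.0]
opening: 0.165
```

```bash
python3 - <<'E'
from h import *
import pickle
f=grab('wrist','w2.png'); pickle.dump(f,open('w2.pkl','wb'))
print(env.observe()['tool_pos'],env.observe()['tcp_rot'],env.observe()['ft_force'])
E
```

```text
[0.65402817 0.11432618 0.17264078] [ 5.13326309e-05  9.93805771e-01 -1.11130942e-01  3.26135154e-05] [ 0.38442274  0.69083555 -2.89516494]
```

View pics/w2.png

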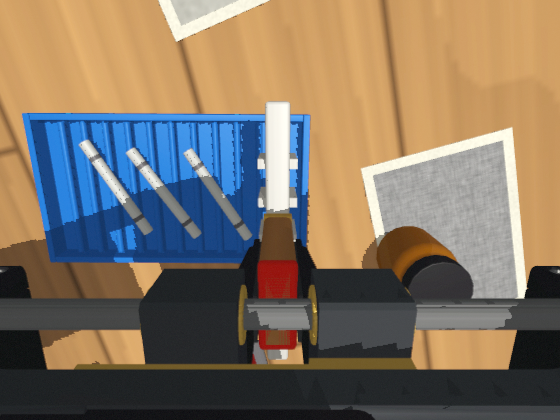

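The tray lies square in the wrist view, with corners at about (24,114), (310,115) and (52,263). The shafts are well to the left of the tines.

```bash
python3 - <<'E'
from h import *
import pickle
f=pickle.load(open('w2.pkl','rb'))
for z in(.028,.032,.036):
    c=np.array([ray(f,p,z)[:2] for p in((24,114),(310,115),(52,263))])
    print(z,c,np.linalg.norm(c[0]-c[1]),np.linalg.norm(c[0]-c[2]),(c[1]+c[2])/2,np.arctan2(*(c[1]-c[0])[::-1]),np.arctan2(*(c[0]-c[2])[::-1])-np.pi/2)
s=[((87,145),(147,229)),((132,153),(196,233)),((188,153),(246,234))]
for z in (.03,.026):
  for a,b in s:
    A,B=ray(f,a,z)[:2],ray(f,b,z)[:2]; d=(A+B)/2-[.556,.137]
    print((A+B)/2,np.linalg.norm(A-B),d@[.975,-.222],d@[.222,.975])
E
```

```text
0.028 [[0.45184042 0.23492256]
 [0.69862471 0.17778042]
 [0.41865124 0.09487849]] 0.25331346468574306 0.14392311252262838 [0.55863798 0.13632946] -0.22753707941692008 -0.2326978783197562
0.032 [[0.45462116 0.23434154]
 [0.69827198 0.17792494]
 [0.4218534  0.09607564]] 0.2500970902944955 0.14209569046276788 [0.56006269 0.13700029] -0.22753707941692 -0.2326978783197562
0.036 [[0.45740191 0.23376052]
 [0.69791925 0.17806947]
 [0.42505555 0.09727279]] 0.2468807159032479 0.1402682684029073 [0.5614874  0.13767113] -0.22753707941692 -0.23269787831975597
[0.5105583  0.15272973] 0.09235858980980387 -0.047797660753140604 0.005248429072353546
[0.55160223 0.13756325] 0.09368282385452789 -0.004412867592085122 -0.00042713232467231067
[0.59987889 0.12600515] 0.09326007203420494 0.04522277494742722 -0.000978862015208793
[0.5085101  0.15226418] 0.09353877882307414 -0.04969129508354053 0.004339815759325993
[0.55007851 0.1369039 ] 0.09487993437422004 -0.0057521164956707135 -0.0014082698633155171
[0.59897207 0.1251981 ] 0.09445178048945777 0.044517786918898176 -0.001967049740742086
```

carry_out(
  deltas=[0,0,25,0,1,0,0,30,0,1,0,0,12,0,1,0,0,4,0,1,0,0,0,0,1,0,0,0,0,1,0,0,0,0,1],
)

```text
clock: 8.0
tool_pos: [0.6543, 0.1145, 0.1023]
tcp_rot: [-0.0, 0.994, -0.111, 0.001]
ft_force: [0.1, 0.7, -2.5]
opening: 0.164
```

carry_out(
  deltas=[0,0,1,0,1,0,0,0,0,1,0,0,1,0,1,0,0,0,0,1],
)

```text
clock: 8.5
tool_pos: [0.654, 0.1145, 0.0995]
tcp_rot: [0.0, 0.994, -0.111, -0.0]
ft_force: [-0.2, 0.8, -2.2]
opening: 0.167
```

carry_out(
  deltas=[0,0,1,0,1,0,0,0,0,1],
)

```text
clock: 8.75
tool_pos: [0.654, 0.1145, 0.0985]
tcp_rot: [0.0, 0.994, -0.111, -0.0]
ft_force: [0.6, -0.1, -2.4]
opening: 0.169
```

carry_out(
  deltas=[0,0,1,0,1,0,0,0,0,1],
)

```text
clock: 9.0
tool_pos: [0.654, 0.1145, 0.0975]
tcp_rot: [0.0, 0.994, -0.111, -0.0]
ft_force: [-0.5, -0.4, -2.1]
opening: 0.167
```

carry_out(
  deltas=[0,0,1,0,1,0,0,0,0,1],
)

```text
clock: 9.25
tool_pos: [0.654, 0.1145, 0.0965]
tcp_rot: [0.0, 0.994, -0.111, -0.0]
ft_force: [0.3, 0.3, -2.8]
opening: 0.167
```

carry_out(
  deltas=[0,0,0.7,0,1,0,0,0,0,1],
)

```text
clock: 9.5
tool_pos: [0.654, 0.1145, 0.0959]
tcp_rot: [0.0, 0.994, -0.111, -0.0]
ft_force: [-0.3, 0.0, -2.6]
opening: 0.167
```

carry_out(
  deltas=[0,0,0.7,0,1,0,0,0,0,1],
)

```text
clock: 9.75
tool_pos: [0.654, 0.1145, 0.0951]
tcp_rot: [0.0, 0.994, -0.111, -0.0]
ft_force: [0.0, 0.1, -2.3]
opening: 0.169
```

carry_out(
  deltas=[0,0,0.7,0,1,0,0,0,0,1],
)

```text
clock: 10.0
tool_pos: [0.6541, 0.1145, 0.0945]
tcp_rot: [0.0, 0.994, -0.111, 0.0]
ft_force: [0.3, 0.5, -1.8]
opening: 0.17
```

carry_out(
  deltas=[0,0,0.7,0,1,0,0,0,0,1],
)

```text
clock: 10.25
tool_pos: [0.6541, 0.1145, 0.0943]
tcp_rot: [0.0, 0.994, -0.111, 0.0]
ft_force: [-1.1, 0.1, 3.7]
opening: 0.169
```

carry_out(
  deltas=[0,0,-0.2,0,1,-2,0,0,0,1,-4,0,0,0,1,-4,0,0,0,1,-4,0,0,0,1,-4,0,0,0,1,-4,0,0,0,1,-4,0,0,0,1,-4,0,0,0,1],
)

```text
clock: 11.38
tool_pos: [0.625, 0.1211, 0.0943]
tcp_rot: [-0.0, 0.994, -0.111, 0.001]
ft_force: [4.9, -0.7, 5.7]
opening: 0.164
```

carry_out(
  deltas=[-4,0,0,0,1,-4,0,0,0,1,-4,0,0,0,1,-4,0,0,0,1,-4,0,0,0,1,-4,0,0,0,1,-4,0,0,0,1,-4,0,0,0,1],
)

```text
clock: 12.38
tool_pos: [0.5939, 0.1282, 0.0943]
tcp_rot: [-0.0, 0.994, -0.111, 0.001]
ft_force: [5.5, -0.8, 5.8]
opening: 0.165
```

```bash
python3 - <<'E'
from h import *
f=grab('wrist','w3.png');print(env.observe()['tool_pos'],env.observe()['ft_force'])
E
```

```text
[0.59300253 0.12837572 0.0942068 ] [1.93042055 0.63876708 7.41535313]
```

View pics/w3.png

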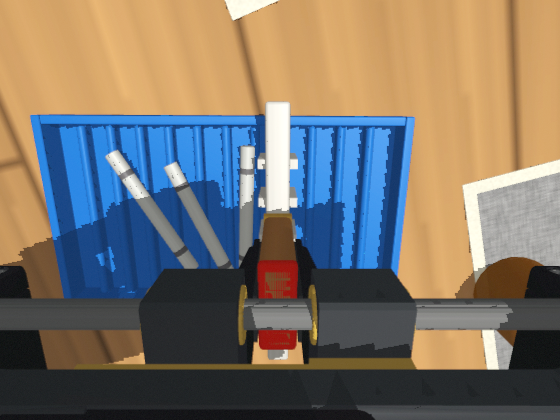

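The first shaft is aligned at column 247 and the second is turning. The press is about 8–10 N, so I'll ease off a little and go on.

carry_out(
  deltas=[-2,0,-0.3,0,1,-4,0,0,0,1,-4,0,0,0,1,-4,0,0,0,1,-4,0,0,0,1,-4,0,0,0,1,-4,0,0,0,1,-4,0,0,0,1],
)

```text
clock: 13.42
tool_pos: [0.564, 0.1349, 0.0943]
tcp_rot: [0.0, 0.994, -0.111, -0.0]
ft_force: [4.8, -1.2, 2.9]
opening: 0.165
```

carry_out(
  deltas=[-4,0,0,0,1,-4,0,0,0,1,-4,0,0,0,1,-4,0,0,0,1,-4,0,0,0,1,-4,0,0,0,1,-4,0,0,0,1,-4,0,0,0,1],
)

```text
clock: 14.42
tool_pos: [0.5328, 0.142, 0.0943]
tcp_rot: [0.0, 0.994, -0.111, 0.0]
ft_force: [3.6, -1.0, 2.6]
opening: 0.163
```

```bash
python3 - <<'E'
from h import *
f=grab('wrist','w4.png');print(env.observe()['tool_pos'],env.observe()['ft_force'])
E
```

```text
[0.53212689 0.14208969 0.09426009] [1.07119281 0.55435112 4.58287367]
```

View pics/w4.png

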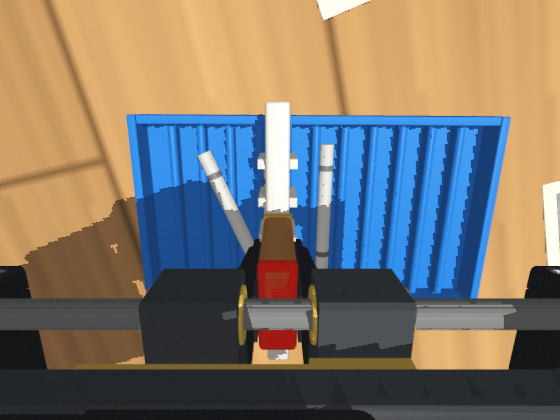

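carry_out(
  deltas=[-2,0,0,0,1,-4,0,0,0,1,-4,0,0,0,1,-4,0,0,0,1,-4,0,0,0,1,-4,0,0,0,1,-4,0,0,0,1,-4,0,0,0,1,-4,0,0,0,1],
)

```text
clock: 15.6
tool_pos: [0.4996, 0.1495, 0.0943]
tcp_rot: [0.0, 0.994, -0.111, 0.0]
ft_force: [3.2, -1.5, 3.2]
opening: 0.166
```

carry_out(
  deltas=[-4,0,0,0,1,-4,0,0,0,1,-4,0,0,0,1,-4,0,0,0,1,-4,0,0,0,1,-4,0,0,0,1,-4,0,0,0,1],
)

```text
clock: 16.48
tool_pos: [0.4723, 0.1557, 0.0943]
tcp_rot: [0.0, 0.994, -0.111, -0.0]
ft_force: [3.7, -1.4, 2.1]
opening: 0.166
```

```bash
python3 - <<'E'
from h import *
f=grab('wrist','w5.png');print(env.observe()['tool_pos'],env.observe()['ft_force'])
E
```

```text
[0.47154717 0.1557716  0.09421205] [-0.05186915  0.88560437  4.76807456]
```

View pics/w5.png

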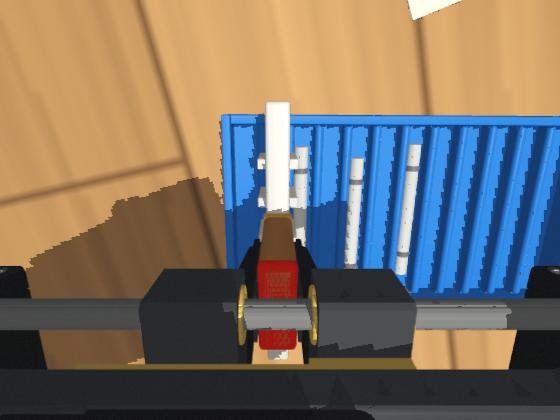

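All three shafts look parallel at columns 300, 352 and 408. I'll go 8 mm further, lift, and look from above.

carry_out(
  deltas=[-4,0,0,0,1,-4,0,0,0,1,0,0,-2,0,1,0,0,-15,0,1,0,0,-35,0,1,0,0,-40,0,1,30,0,0,0,1,40,0,0,0,1,30,0,0,0,1,0,0,0,0,1,0,0,0,0,1],
)

```text
clock: 17.9
tool_pos: [0.561, 0.1353, 0.1856]
tcp_rot: [0.0, 0.994, -0.111, -0.001]
ft_force: [0.5, 0.3, -3.2]
opening: 0.17
```

```bash
python3 - <<'E'
from h import *
import pickle
f=grab('wrist','w6.png');pickle.dump(f,open('w6.pkl','wb'));print(env.observe()['tool_pos'],env.observe()['tcp_rot'],env.observe()['ft_force'])
E
```

```text
[0.56106762 0.13547269 0.18588805] [ 2.07712586e-04  9.93802292e-01 -1.11157314e-01 -1.00614040e-03] [-0.41313314 -0.1490231  -3.04289171]
```

View pics/w6.png

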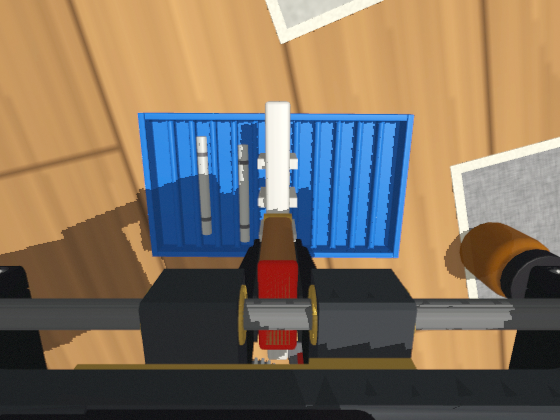

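carry_out(
  deltas=[0,0,0,-0.11,1,0,0,0,-0.111,1,0,25,0,0,1,0,50,0,0,1,0,50,0,0,1,0,50,0,0,1,0,50,0,0,1,0,40,0,0,1,0,20,0,0,1,0,0,0,0,1,0,0,0,0,1,0,0,0,0,1],
)

```text
clock: 19.45
tool_pos: [0.5618, -0.1485, 0.1864]
tcp_rot: [-0.0, 1.0, -0.0, -0.0]
ft_force: [-0.6, -0.9, -3.0]
opening: 0.165
```

```bash
python3 - <<'E'
from h import *
import pickle
f=grab('top');s=grab('scene')
print(env.observe()['tool_pos'],env.observe()['tcp_rot'])
hsv=cv2.cvtColor(f['pixels'],cv2.COLOR_RGB2HSV)
m=np.zeros(hsv.shape[:2],np.uint8);b=(hsv[...,1]<110)&(hsv[...,2]>110);m[165:248,200:255]=b[165:248,200:255]
print('tray mask px',m.sum())
for c in cv2.findContours(m,0,2)[0]:
    if cv2.contourArea(c)>8:
        l=cv2.fitLine(c,2,0,.01,.01).ravel();mu=cv2.minAreaRect(c)
        A=ray(f,mu[0],.022);B=ray(f,np.array(mu[0])+20*l[:2],.022)-A
        d=A[:2]-[.5585,.137];print(mu,d@[.974,-.227],d@[.227,.974],(np.arctan2(B[1],B[0])-(np.pi/2-.229)+np.pi/2)%np.pi-np.pi/2)
k=7
a=cv2.resize(f['pixels'][155:250,185:270,::-1],(510,570),interpolation=cv2.INTER_CUBIC)
cv2.imwrite('pics/top7.png',a)
cv2.imwrite('pics/s7.png',cv2.resize(s['pixels'][170:300,200:400,::-1],(800,520),interpolation=cv2.INTER_CUBIC))
E
```

```text
[ 0.56184154 -0.1487782   0.18639028] [-1.17153154e-05  9.99999913e-01 -4.17151193e-04 -4.27227769e-06]
tray mask px 1700
((219.5, 241.0), (12.0, 39.0), 90.0) -0.10989293329495017 -0.0055537847486359605 0.02048975991364177
((244.08827209472656, 237.6470947265625), (4.3656415939331055, 19.645383834838867), 14.03624439239502) -0.08388120142650606 -0.07434161539786759 -1.5670606215812113
((221.5, 201.0), (43.0, 72.0), 0.0) 0.009032372064451592 0.01829424700292323 -0.9713103012732986
```

View pics/s7.png

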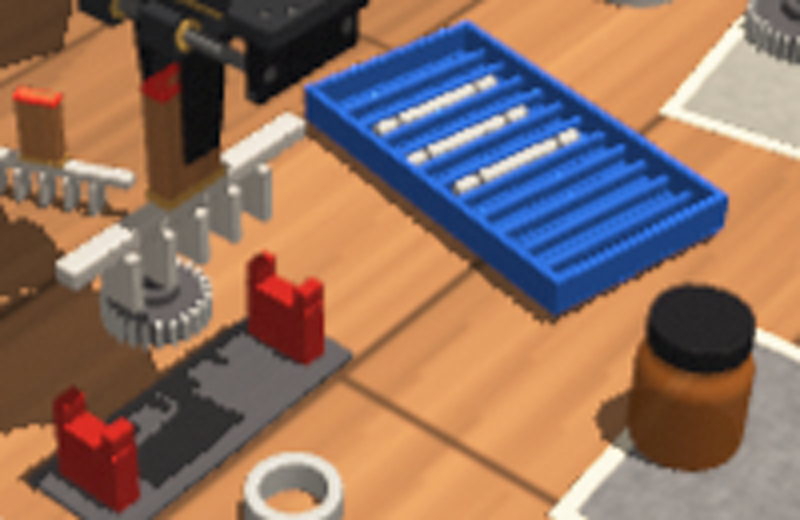

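All three shafts lie parallel in the grooves, with crop ends (380,127)–(492,83), (413,160)–(524,113) and (460,187)–(576,135). The rake hangs upright in the gripper. I'll check the figures.

```bash
python3 - <<'E'
from h import *
import pickle
s=pickle.load(open('f0.pkl','rb'))['scene'];w=pickle.load(open('w6.pkl','rb'))
def rep(f,a,b,z):
    A,B=ray(f,a,z)[:2],ray(f,b,z)[:2];d=(A+B)/2-[.5585,.137];v=A-B;v*=np.sign(v[1])
    print(np.round(d@[.974,-.227]*1e3),np.round(d@[.227,.974]*1e3),np.arctan2(v[1],v[0])-np.pi/2+.229,np.linalg.norm(v))
for z in(.0205,.0255):
  for a,b in(((380,127),(492,83)),((413,160),(524,113)),((460,187),(576,135))):
    rep(s,(200+a[0]/4,170+a[1]/4),(200+b[0]/4,170+b[1]/4),z)
  for a,b in(((203,138),(207,234)),((243.5,146),(244.5,241))): rep(w,a,b,z)
E
```

```text
-66.0 -0.0 -0.04405610352187858 0.09244749001998588
-25.0 -6.0 -0.02534181362919838 0.09170381187505565
14.0 3.0 -0.01479703898519577 0.09647177413875484
-70.0 -0.0 -0.012972117435507163 0.09829607771800594
-31.0 -8.0 -0.01211078189449219 0.09847231098423999
-60.0 -5.0 -0.04405610352188036 0.09179829134778177
-20.0 -11.0 -0.02534181362919749 0.09105983557139974
19.0 -2.0 -0.014797038985197325 0.09579431553319906
-68.0 1.0 -0.012972117435506497 0.09683066110958953
-30.0 -7.0 -0.012110781894491746 0.09700426705679631
```

The shafts sit at groove centres, x = -70, -30 and +10 mm. Now I'll set the rake back.

carry_out(
  deltas=[-0.4,0.5,20,0,1,0,0,35,0,1,0,0,25,0,1,0,0,12,0,1,0,0,6,0,1,0,0,2,0,1,0,0,1,0,1,0,0,1,0,1,0,0,0,0,1,0,0,0,0,1],
)

```text
clock: 20.8
tool_pos: [0.5614, -0.1503, 0.0845]
tcp_rot: [0.0, 1.0, -0.001, 0.0]
ft_force: [0.5, 0.2, -2.2]
opening: 0.168
```

carry_out(
  deltas=[0,0,0.7,0,1,0,0,0,0,1],
)

```text
clock: 21.05
tool_pos: [0.5613, -0.1502, 0.0836]
tcp_rot: [0.0, 1.0, -0.001, -0.0]
ft_force: [0.2, -0.3, -2.7]
opening: 0.165
```

carry_out(
  deltas=[0,0,0.6,0,1,0,0,0,0,1],
)

```text
clock: 21.3
tool_pos: [0.5613, -0.1502, 0.083]
tcp_rot: [0.0, 1.0, -0.001, -0.0]
ft_force: [-0.3, -0.1, -2.3]
opening: 0.167
```

carry_out(
  deltas=[0,0,0.5,0,1,0,0,0,0,1],
)

```text
clock: 21.55
tool_pos: [0.5614, -0.1502, 0.0825]
tcp_rot: [0.0, 1.0, -0.001, 0.0]
ft_force: [0.4, 0.2, -1.9]
opening: 0.168
```

carry_out(
  deltas=[0,0,0.4,0,1,0,0,0,0,1],
)

```text
clock: 21.8
tool_pos: [0.5614, -0.1502, 0.0825]
tcp_rot: [0.0, 1.0, -0.001, 0.0]
ft_force: [-0.9, -0.1, 4.7]
opening: 0.165
```

carry_out(
  deltas=[0,0,-0.3,0,1,0,0,0,0,0.4,0,0,0,0,0.2,0,0,0,0,0,0,0,0,0,-0.2,0,0,0,0,-0.2,0,0,0,0,-0.2,0,0,0,0,-0.2],
)

```text
clock: 22.8
tool_pos: [0.5614, -0.1502, 0.0824]
tcp_rot: [0.0, 1.0, -0.001, 0.0]
ft_force: [-0.1, 1.0, -0.8]
opening: 0.599
```

carry_out(
  deltas=[0,0,-10,0,-0.2,0,0,-30,0,-0.2,0,0,-50,0,-0.2,0,0,-50,0,-0.2,0,0,-40,0,-0.2,0,0,0,0,-0.2,0,0,0,0,-0.2],
)

```text
clock: 23.68
tool_pos: [0.561, -0.15, 0.2621]
tcp_rot: [-0.0, 1.0, -0.001, -0.0]
ft_force: [-0.3, -0.5, -0.8]
opening: 0.599
```

```bash
python3 - <<'E'
from h import *
s=grab('scene');w=grab('wrist','w8.png')
print(env.observe()['tool_pos'],env.observe()['ft_force'])
a=cv2.resize(s['pixels'][180:300,190:400,::-1],(798,456),interpolation=cv2.INTER_CUBIC)
cv2.imwrite('pics/s8.png',a)
hsv=cv2.cvtColor(w['pixels'],cv2.COLOR_RGB2HSV)
b=((hsv[...,1]<60)&(hsv[...,2]>150)).astype(np.uint8)
for v in range(100,260,10):
    x=np.where(b[v,262:300])[0]+262
    if len(x): print(v,x.min(),x.max(),ray(w,((x.min()+x.max())/2,v),.058)[:2])
E
```

```text
[ 0.56092141 -0.15002907  0.26132896] [-0.33723957 -0.52276479 -0.4007872 ]
110 272 284 [ 0.56182683 -0.07404526]
120 272 284 [ 0.56179676 -0.08421734]
130 272 284 [ 0.56176622 -0.09454888]
140 267 289 [ 0.56173519 -0.10504366]
150 272 284 [ 0.56170368 -0.11570557]
160 268 289 [ 0.56221735 -0.1265406 ]
170 286 286 [ 0.57044088 -0.13757841]
240 273 283 [ 0.56139569 -0.21989377]
250 273 283 [ 0.56135851 -0.23247182]
```

View pics/s8.png

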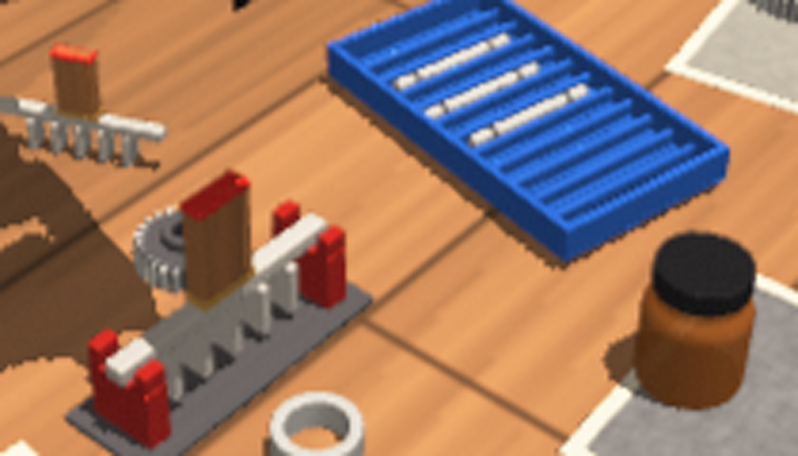

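The rake stands upright and seated in the forks, with its handle near (215,240) in the crop. The three shafts lie in their grooves and the bystanders are in place.

```bash
python3 -c "
from station import env
print(env.job_done())"
```

```text
the job is handed in; nothing more can be done
None
```

I took the rake from its rest and swept it once across the tray, from its +x end to its -x end. All three shafts dropped into grooves. I then set the rake back in its forks, let go, backed the arm off to about 0.26 m, and handed the job in at about 24 s. No verdict was reported.

- **Press on the tray:** mostly about 5–8 N, with a brief peak near 10 N early in the sweep, worked out from the wrist force readings. That is above the "few newtons" the tines are meant for, but under the 20 N limit.
- **Shafts:** they measure at about x = -70, -30 and +10 mm in the tray frame, which are groove centres. They are within about 11 mm of the middle along the grooves and within 0.05 rad of them. I took their depth from these positions and the pictures; I did not measure it directly.
- **Rake:** the bar lies within about 1 mm of where it started, with no visible turn or tilt. It touched down on the rest with about 7 N.
- **Bystanders:** the ones in the last picture look unmoved.
- **Failed check:** the automatic shaft detection in the final top view did not work because its colour mask picked up too much. The shaft figures come from end points I read by eye in the scene and wrist pictures. The scene and wrist readings differed by up to about 10 mm, depending on the height assumed.

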